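# Check both brake levers on the handlebar

## Task

Check that the two brake levers of the handlebar stop short of the grips: with the outside of your fingers, push the left lever in as far as it goes, keep it there for about a second and let it spring back fully; then push the right lever in the same way as far as it goes, and finish while still holding it pressed in. Push each lever only from its outer face (the robot's side), firmly but without forcing it past a moderate hand push; do not reach behind or pinch a lever, and leave the loose tools where they lie.

Things in the scene. Friction and masses are not known exactly. Their poses are not given: they have to be found in the camera images.
- bar_stand: short handlebar on a stand fixed to the bench: foot plate 110 x 130 mm, dark clamp block up to 152 mm high, bar 410 mm long, 22 thick, axis 130 mm above the bench, rubber grips 33 thick. Origin: on the bench below the middle; x away from the robot, y along the bar to its left end, z up. Both levers are on the -x (robot's) side. A desk lamp shade hangs 0.6 m over the bench left of it.
- left_press (a point): flat part of the left lever, 70 mm long, 16 high, 15 thick. This point: middle of its robot-side face, the place to press; at rest at x -79, y +145, z 130 mm in the stand's frame. Axes at rest as the stand's; they turn with the lever. Hinge: 45 mm in x, 90 mm along the bar towards its middle. Outer end: 17 mm ball 40 mm farther out, jutting 12 mm to the robot.
- left_lever (a joint): upright hinge of the left lever, rad: 0 at rest, 0.32 at its own stop, where the press point has gone 31 mm in and about 10 mm outwards and 10 to 19 mm are left between lever and rubber grip. A spring brings it back; at the press point it takes about 3 N to start and 10 N to reach the stop.
- right_press (a point): flat part of the right lever, 70 mm long, 16 high, 15 thick. This point: middle of its robot-side face, the place to press; at rest at x -79, y -145, z 130 mm in the stand's frame. Axes at rest as the stand's; they turn with the lever. Hinge: 45 mm in x, 90 mm along the bar towards its middle. Outer end: 17 mm ball 40 mm farther out, jutting 12 mm to the robot.
- right_lever (a joint): upright hinge of the right lever, rad: 0 at rest, 0.32 at its own stop, where the press point has gone 31 mm in and about 10 mm outwards and 10 to 19 mm are left between lever and rubber grip. A spring brings it back; at the press point it takes about 3 N to start and 10 N to reach the stop.
- tin: loose round closed tin, 68 mm across, 70 mm high, upright on the bench in front of the stand, between the levers; origin under its middle; leave alone
- chisel: loose chisel, 64 x 248 x 29 mm, on the bench under the left grip; leave alone
- pliers_red: loose pliers with red handles, 188 x 73 x 14 mm, on the bench near the right grip; leave alone
- wax: loose block of wax, 68 x 73 x 24 mm, on the bench at the left front; leave alone
- driver_yellow: loose screwdriver with a yellow handle, 197 x 85 x 27 mm, on the bench at the right front; leave alone

How it is judged:
By the outcome, as a careful person would: the job done as asked, in the order asked, and still so for the second after the job is handed in, while the arm keeps its last pose, push and grip.
It also fails if it takes over 61 s, if anything falls off the work surface, if the arm or the gripper's body presses on something with over 40 N, if the wrist force passes 120 N, or if a joint passes its speed limit or range.

## Robot

A 6-joint arm with a two-finger parallel gripper is mounted at the origin on a cart in front of the work surface, level with it; the furniture and walls round the work are solid. World frame = base frame: x ahead of the robot, y to its left, z up, the work surface at z = 0. Lengths are in m, angles in rad, forces in N, time in s.
With the tool pointing down it reaches from about 0.35 to 0.975 m from the base axis. Payload 4.9 kg.
Tool frame: the origin (TCP) lies at the very end of the fingers, on their centre line; the grasp point (between the pads) lies 19 mm behind it (pinch_z is the distance from the TCP to the grasp point, in m); z points along the fingers, y is the line along which they close (so a half turn about z gives the same grasp; the last joint's range is limited). The gripper opens to 85 mm and grips with 20 to 120 N. Pads are 22 mm wide; open, the fingers measure 114 mm over their backs; the gripper's body (76 mm by 85 mm) begins 54 mm behind the grasp point. The pads swing forward as they close: fully open they stand 13 mm farther back than shut.
Start: joints at [-0.119, 0.053, 1.613, -0, 1.476, -0.119], TCP at [0.625, 0, 0.231] pointing down, gripper open.
Joint ranges: [-3.01, 3.01], [-1.01, 2.22], [0.06, 2.58], [-1.02, 4.17], [0.09, 2.62], [-3.14, 3.14]. Speed limits (rad/s): [2.57, 2.57, 3.14, 3.14, 3.14, 3.14].

## Interface

Orientations are given as a unit quaternion [w, x, y, z].
In Python, from plant import * gives the robot as it stands. The module is installed in compiled form; this text tells all that it offers.
- The arm moves only by the tool play_rows, never from a script. Its arguments are lists of equal length, an entry for each row: "linear": the shift along the world's x, y, z in m, a list of three; "turn": the turn about the world's z in degrees. A call has 1 to 8 rows; each row shifts and turns the commanded pose from where the row before left it; what a row does not reach is not made up. A row lasts 1/8 s, in which the tool goes at most 62.5 mm and 10.7 degrees, less where a joint would pass 70% of its speed; a pose out of reach is approached as far as the arm can. A call is refused whole if a number of a shift passes 0.0625 or a number of a turn 10.7, either way. A call with a gripper value outside its range is refused whole. "hand" is the finger opening in m, from 0 to 0.0854, set as the call begins (left out, the last holds). The fingers move at their own pace and stop on an object; the grip force is fixed at half the most. Time passes only in rows, so rows that do not move let the fingers close. It gives the time, the measured TCP pose, the force, the opening and the grip force at its end, in the units of the state.
- state(): the state, without advancing time (a new reading comes with each control period).
- grab_frame(name): name is "scene" or "side" or "wrist"; returns the picture (420x560x3 uint8, red, green, blue); there is no depth.
- camera_info(name): a dict with "camera_matrix" (3x3 intrinsics, pixels), "origin" and "attitude" of the camera in the world; the wrist camera has in their place "mount" (4x4, takes a point from camera to tool coordinates, whose origin is the TCP and whose axes are the flange's). Camera axes: x right, y down, z forward; pixel columns grow to the right and rows downward; lengths in m; the calibration is good to about 2 mm. A picture is of the moment at which its call begins: read the wrist's pose just before it. camera_info takes no time and is no camera call.
- job_done(): hands the job in; it is judged then, once.
Trained networks look in the newest picture that a camera, given by its name, has taken for a name from the list of things; names that differ only in an ending like _2 or _b are one class to them, and where a whole thing is asked for, a point or a joint stands for the part that bears it (a point fixed in the world has none). Each returns a list of dicts, best first, with "p" (0 to 1); they miss things now and then, are a little off and sometimes report something else, mostly with a low value. They report only what shows in the picture. A call takes as long as a camera call.
- trace(camera, thing): "region" (420x560 bool, what is visible of it) and "location" ([column, row] in pixels, amid what is visible of it).
The state is a dict: "time": time; "joint_pos": joint angles; "joint_vel": joint speeds; "joint_efforts": joint torques, N m; "tool_pos": TCP position; "tool_rot": TCP orientation; "contact_force": force on the tool from outside, world axes, zero at the start; "ft_torque": the same for the moment, N m; "gripper_width": opening from 0.0 (shut) to 1.0 (fully open); "grasp_force": force on a finger pad.
Only numpy, scipy, OpenCV 4.12 (cv2) and the standard library are available. Lean on these libraries where they do the work, as an engineer would, in place of code of your own. Each camera call takes 0.05 s, during which the arm holds its last target. There are 200 camera calls.

## Working session

There is one attempt and no reset: what is moved stays moved. The work goes in short steps, Python scripts to look and compute and a tool call to move; the robot and the scene stay as the last step left them, time stands still between calls to the robot, and variables do not carry over. Pictures are saved under pics/ and viewed, at most 10 in all, crops included, and the job is handed in when it is done.

Besides the shell and the picture viewer there is one more tool, called after "Emit:" as a command line: name --pt "numbers of a row" for each row, then --argument value for the rest. play_rows: Moves the arm, as the interface text tells. Its arguments: {"type":"object","properties":{"linear":{"type":"array","items":{"type":"array","items":{"type":"number"}}},"turn":{"type":"array","items":{"type":"number"}},"hand":{"type":"number"}},"required":["linear","turn"]}

```bash
mkdir -p pics; cat > h.py <<'E'
from plant import *
import numpy as np, cv2
E
python3 - <<'E'
from h import *
s=state();print(s['time'],s['tool_pos'],s['tool_rot'],s['contact_force'])
for c in ('scene','side'):
    i=camera_info(c);print(c,i)
    f=grab_frame(c);cv2.imwrite(f'pics/{c}0.png',f[:,:,::-1])
    for t in ('bar_stand','left_press','right_press','tin'):
        r=trace(c,t);print(t,[(round(d['p'],2),np.round(d['location']),d['region'].sum()) for d in r])
print(camera_info('wrist'))
E
```

```text
0.0 [6.24379092e-01 8.04742008e-05 2.30060095e-01] [-7.99779827e-04  7.07097289e-01  7.07115536e-01 -6.33747909e-04] [ 0.61444559 -1.06361019  0.4538522 ]
scene {'camera_matrix': array([[542.15926217,   0.        , 269.33671652],
       [  0.        , 542.15926217, 206.99462886],
       [  0.        ,   0.        ,   1.        ]]), 'origin': array([-0.42948502, -0.85073788,  0.8571922 ]), 'attitude': array([-0.43901661,  0.79340719, -0.36684261,  0.20783633])}
bar_stand [(0.92, array([331., 214.]), np.int64(4069))]
left_press [(0.8, array([274., 201.]), np.int64(382))]
right_press [(0.57, array([367., 224.]), np.int64(411))]
tin [(0.86, array([311., 259.]), np.int64(947))]
side {'camera_matrix': array([[497.29008077,   0.        , 272.9328074 ],
       [  0.        , 497.29008077, 207.47983612],
       [  0.        ,   0.        ,   1.        ]]), 'origin': array([ 0.31944921, -1.33493664,  0.58446188]), 'attitude': array([-0.5662436 ,  0.82104857, -0.05323123,  0.04913113])}
bar_stand [(0.69, array([310., 236.]), np.int64(3291))]
left_press [(0.49, array([273., 202.]), np.int64(234))]
right_press [(0.7, array([306., 239.]), np.int64(288))]
tin [(0.66, array([261., 260.]), np.int64(933)), (0.16, array([308., 236.]), np.int64(319))]
{'camera_matrix': array([[347.26880763,   0.        , 277.02632433],
       [  0.        , 347.26880763, 210.12910132],
       [  0.        ,   0.        ,   1.        ]]), 'mount': array([[-2.82101459e-04, -9.44785132e-01, -3.27690364e-01,
         8.57864621e-02],
       [ 9.99999325e-01,  1.02917574e-04, -1.15760579e-03,
        -3.91628197e-04],
       [ 1.12741384e-03, -3.27690469e-01,  9.44784465e-01,
        -1.43217853e-01],
       [ 0.00000000e+00,  0.00000000e+00,  0.00000000e+00,
         1.00000000e+00]])}
```

View pics/scene0.png

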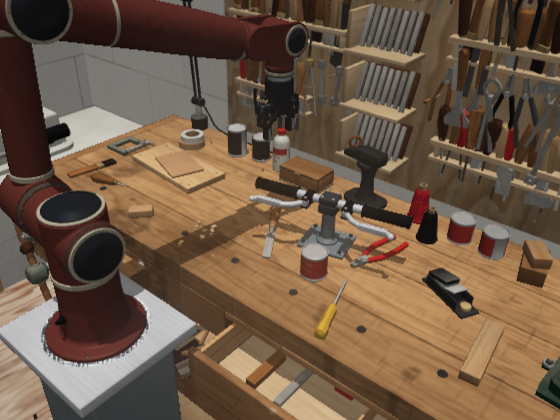

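View pics/side0.png

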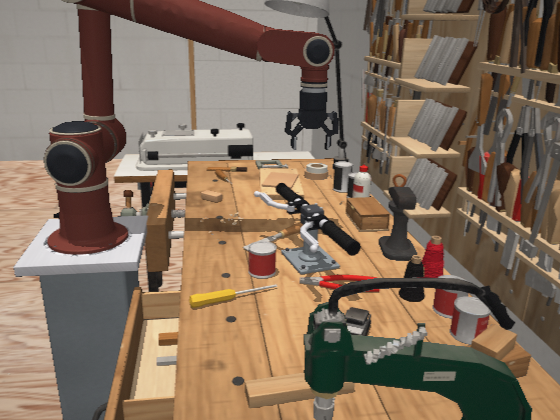

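```bash
cat >> h.py <<'E'
from scipy.spatial.transform import Rotation as R
def rot(q): return R.from_quat(np.roll(q,-1)).as_matrix()
def ray(c,px,s=None):
    i=camera_info(c); d=np.linalg.inv(i['camera_matrix'])@[*px,1]
    if c=='wrist':
        T=np.eye(4);T[:3,:3]=rot(s['tool_rot']);T[:3,3]=s['tool_pos'];M=T@i['mount'];o,A=M[:3,3],M[:3,:3]
    else: o,A=np.array(i['origin']),rot(i['attitude'])
    d=A@d; return o,d/np.linalg.norm(d)
def tri(*rays):
    A=sum(np.eye(3)-np.outer(d,d) for o,d in rays);b=sum((np.eye(3)-np.outer(d,d))@o for o,d in rays)
    p=np.linalg.solve(A,b);return p,[np.linalg.norm((np.eye(3)-np.outer(d,d))@(p-o)) for o,d in rays]
E
python3 - <<'E'
from h import *
grab_frame('scene');grab_frame('side')
for t in ('left_press','right_press','bar_stand','tin','chisel'):
    a=trace('scene',t);b=trace('side',t)
    if a and b: print(t,tri(ray('scene',a[0]['location']),ray('side',b[0]['location'])))
    if t[-5:]=='press':
        for r in (a,b): 
            y,x=np.nonzero(r[0]['region']);print(x.min(),x.max(),y.min(),y.max())
s=state();f=grab_frame('wrist');cv2.imwrite('pics/w0.png',f[:,:,::-1])
for t in ('left_press','right_press','bar_stand'):
    r=trace('wrist',t);print(t,[(d['p'],d['location']) for d in r])
E
```

```text
Traceback (most recent call last):
IndexError: list index out of range
```

The scene view shows the handlebar from (258,183), its left end, to (412,220), its right end. The levers are silver, with ball ends near (252,200) and (392,235). In the side view the bar runs from (283,188) to (355,243).

```bash
python3 - <<'E'
from h import *
F={c:grab_frame(c) for c in ('scene','side')}
for t in ('left_press','right_press','bar_stand','tin'):
    r=[trace(c,t) for c in ('scene','side')]
    print(t,[[(round(d['p'],2),d['location'],np.ptp(np.argwhere(d['region']),axis=0)) for d in q] for q in r])
    if all(r): print(tri(*[ray(c,q[0]['location']) for c,q in zip(F,r)]))
a=cv2.resize(F['scene'][150:280,230:430],None,fx=4,fy=4,interpolation=2)
b=cv2.resize(F['side'][160:300,230:390],None,fx=4,fy=4,interpolation=2)
cv2.imwrite('pics/a.png',a[:,:,::-1]);cv2.imwrite('pics/b.png',b[:,:,::-1])
s=state();f=grab_frame('wrist');cv2.imwrite('pics/w0.png',f[:,:,::-1])
for t in ('left_press','right_press','bar_stand'):
    r=trace('wrist',t);print(t,[(d['p'],d['location']) for d in r])
E
```

```text
left_press [[(0.95, [273.0, 199.1], array([11, 58])), (0.28, [324.7, 316.6], array([56, 31]))], [(0.67, [272.6, 203.8], array([17, 36]))]]
(array([ 0.51217433, -0.07638641,  0.11797164]), [np.float64(0.004722088625207625), np.float64(0.004722088625207541)])
right_press [[(0.57, [368.3, 227.6], array([28, 51]))], [(0.68, [306.1, 237.5], array([31, 18]))]]
(array([ 0.54728263, -0.34388493,  0.13202043]), [np.float64(0.0011304647368530736), np.float64(0.0011304647368531452)])
bar_stand [[(0.64, [331.4, 215.7], array([ 81, 162]))], [(0.63, [307.1, 234.6], array([ 90, 105]))]]
(array([ 0.58125153, -0.21672288,  0.08799885]), [np.float64(0.007641683097509657), np.float64(0.007641683097509537)])
tin [[(0.72, [312.5, 260.0], array([37, 28]))], [(0.95, [262.1, 259.2], array([37, 28])), (0.24, [329.0, 276.8], array([16, 77]))]]
(array([ 0.46208317, -0.24728577,  0.03508997]), [np.float64(0.001973485108954184), np.float64(0.0019734851089542125)])
left_press [(0.71, [106.9, 295.9])]
right_press [(0.67, [226.7, 204.0])]
bar_stand [(0.84, [207.5, 313.4])]
```

View pics/a.png

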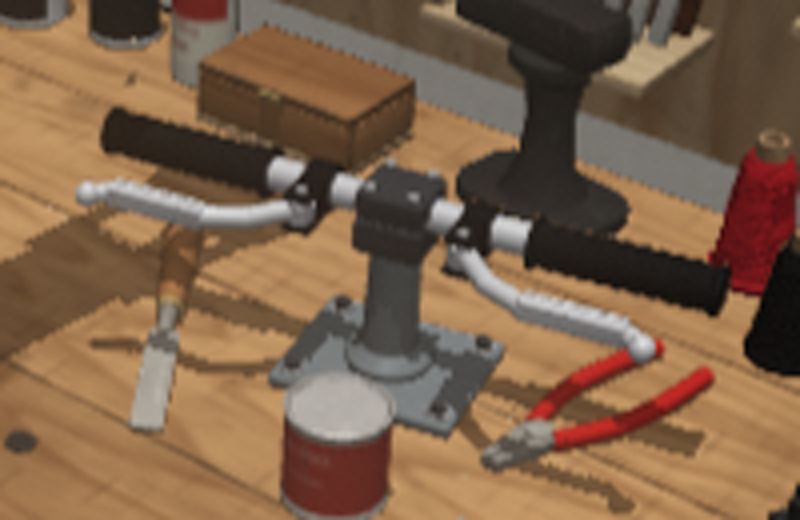

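View pics/b.png

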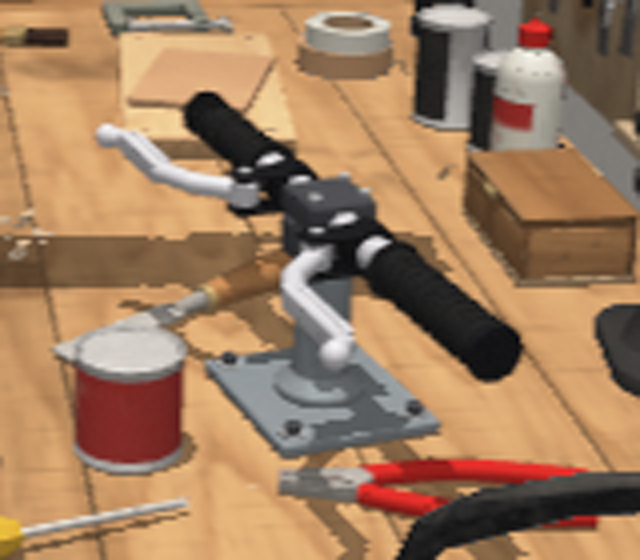

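```bash
cat >> h.py <<'E'
def W(pose,p):
    x,y,a=pose;c,s=np.cos(a),np.sin(a);return np.array([x+c*p[0]-s*p[1],y+s*p[0]+c*p[1],p[2]])
E
python3 - <<'E'
from h import *
from scipy.optimize import least_squares
obs={'LB':((252.5,198.3),(256.75,193.75),(-.082,.185,.13)),'RB':((391.25,236.25),(314.25,247.5),(-.082,-.185,.13)),
'LG':((258.8,182.5),(280.75,187),(0,.205,.13)),'RG':((409.3,222),(355,247.5),(0,-.205,.13))}
P={}
for k,(a,b,m) in obs.items():
    P[k]=tri(ray('scene',a),ray('side',b));print(k,P[k])
f=lambda q:np.concatenate([W(q,m)-P[k][0] for k,(a,b,m) in obs.items()])
r=least_squares(f,[.6,-.2,0]);print(r.x,r.fun.reshape(-1,3)*1e3)
for n,p in (('L',(-.079,.145,.13)),('R',(-.079,-.145,.13)),('Rball',(-.091,-.185,.13)),('Lball',(-.091,.185,.13))):print(n,W(r.x,p))
E
```

```text
LB (array([ 0.47028801, -0.04242285,  0.13177325]), [np.float64(0.00017392107018813542), np.float64(0.00017392107018819608)])
RB (array([ 0.55168915, -0.40320687,  0.13357692]), [np.float64(0.0005102196692631879), np.float64(0.0005102196692632452)])
LG (array([ 0.54351082, -0.00061926,  0.13414171]), [np.float64(0.001692774625078135), np.float64(0.0016927746250780817)])
RG (array([ 0.64120881, -0.40342214,  0.12910132]), [np.float64(0.0008335954321017112), np.float64(0.0008335954321017025)])
[ 0.59157925 -0.20300574  0.23162756] [[-0.98782182  0.65243112 -1.77325075]
 [ 2.54894893  1.31764731 -3.57692088]
 [ 1.00824006 -2.8611976  -4.14170635]
 [-2.56936716  0.89111917  0.89868421]]
L [ 0.48140254 -0.0800135   0.13      ]
R [ 0.5479755  -0.36226877  0.13      ]
Rball [ 0.54547845 -0.40395528  0.13      ]
Lball [ 0.46054054 -0.04383648  0.13      ]
```

View pics/w0.png

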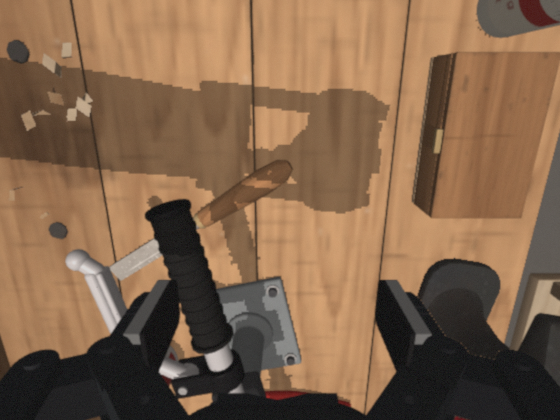

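The stand fit is good to about 3 mm, at (0.592, -0.203) with a yaw of 13.3°. In the wrist view the left ball shows at (80,262) and the levers are clear of the tools. I'll shut the hand and move to the robot's side of the left lever.

Emit:
play_rows --pt "-0.0465 -0.0225 0" --pt "-0.0465 -0.0225 0" --pt "-0.0465 -0.0225 0" --pt "-0.0465 -0.0225 0" --pt "0 0 -0.03" --pt "0 0 -0.03" --pt "0 0 0" --pt "0 0 0" --turn '[3.3,3.3,3.3,3.4,0,0,0,0]' --hand 0

```text
time: 2.4
tool_pos: [0.4396, -0.0902, 0.1725]
tool_rot: [0.001, 0.62, 0.784, 0.0]
contact_force: [-0.6, -0.2, 0.7]
gripper_width: -0.0
grasp_force: 0.0
```

```bash
python3 - <<'E'
from h import *
s=state();print(s['time'],s['tool_pos'],rot(s['tool_rot'])[:,1],s['contact_force'],s['gripper_width'])
f=grab_frame('side')[100:310,180:460];g=grab_frame('wrist')
g2=cv2.resize(g,None,fx=.75,fy=.75);f2=cv2.resize(f,(420,315),interpolation=2)
f3=np.zeros((315,800,3),np.uint8);f3[:,:380]=f2[:,:380];f3[:,380:]=g2[:,:420];cv2.imwrite('pics/c.png',f3[:,:,::-1])
E
```

```text
2.4 [ 0.43959749 -0.09015177  0.17251099] [0.97314322 0.23019746 0.00118389] [-0.64620957 -0.17081254  0.66160075] -0.00016299382498835696
```

View pics/c.png

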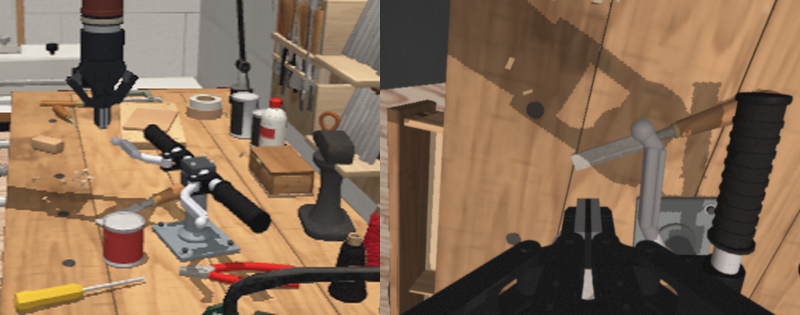

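The fingers are shut, about 28 mm on the robot's side of the left lever's flat. In the right half (wrist view) the lever flat runs about (650,145)-(648,240) and the fingertips are at (587,210). Next I'll lower and start the push.

Emit:
play_rows --pt "0 0 -0.03" --pt "0 0 -0.03" --pt "0 0 0" --pt "0.0097 0.0023 0" --pt "0.0097 0.0023 0" --pt "0.0049 0.0012 0" --pt "0.0049 0.0012 0" --pt "0 0 0" --turn '[0,0,0,0,0,0,0,0]'

```text
time: 3.5
tool_pos: [0.468, -0.0831, 0.1114]
tool_rot: [-0.0, 0.62, 0.784, -0.001]
contact_force: [-4.8, -0.7, 1.7]
gripper_width: -0.002
grasp_force: 1.7
```

Emit:
play_rows --pt "0.0045 0.0025 0" --pt "0.0045 0.0025 0" --pt "0.0045 0.0025 0" --pt "0.0045 0.0025 0" --pt "0 0 0" --turn '[0,0,0,0,0]'

```text
time: 4.12
tool_pos: [0.4843, -0.0721, 0.1109]
tool_rot: [-0.003, 0.62, 0.784, -0.001]
contact_force: [-10.0, 1.2, 6.6]
gripper_width: 0.004
grasp_force: 4.9
```

Emit:
play_rows --pt "0.003 0.0015 0" --pt "0.003 0.0015 0" --pt "0 0 0" --turn '[0,0,0]'

```text
time: 4.5
tool_pos: [0.4899, -0.0692, 0.1109]
tool_rot: [-0.003, 0.62, 0.784, -0.001]
contact_force: [-9.7, 3.7, 6.8]
gripper_width: -0.005
grasp_force: 5.5
```

```bash
python3 - <<'E'
from h import *
s=state();print(s['tool_pos'],s['contact_force'],s['ft_torque'])
f=grab_frame('side')[150:270,210:350];g=grab_frame('wrist')[60:420,200:560]
f2=cv2.resize(f,(420,360),interpolation=2);cv2.imwrite('pics/d.png',np.hstack([f2,g])[:,:,::-1])
E
```

```text
[ 0.48993397 -0.06919372  0.11089092] [-9.73662994  3.65847424  6.84742666] [0.29644107 1.53653434 0.05853422]
```

View pics/d.png

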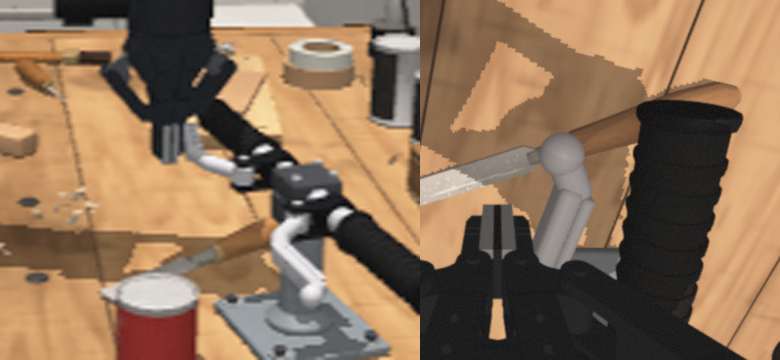

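The left picture (side view) shows the shut fingers against the robot-side face of the left lever, which is swinging in. In the right picture a gap to the grip remains, between about (590,200) and (640,200). I'll keep pushing.

Emit:
play_rows --pt "0.002 0.001 0" --pt "0.002 0.0005 0" --pt "0 0 0" --turn '[0,0,0]'

```text
time: 4.97
tool_pos: [0.4934, -0.0677, 0.1109]
tool_rot: [-0.004, 0.62, 0.784, -0.002]
contact_force: [-13.4, 1.9, 9.2]
gripper_width: 0.0
grasp_force: 6.5
```

Emit:
play_rows --pt "0.002 0.0005 0" --pt "0 0 0" --turn '[0,0]'

```text
time: 5.22
tool_pos: [0.4938, -0.0675, 0.1108]
tool_rot: [-0.005, 0.62, 0.784, -0.003]
contact_force: [-19.6, -0.2, 12.8]
gripper_width: -0.002
grasp_force: 10.0
```

Force is rising stiffly after 30 mm of travel, so the lever is at its stop. I'll hold it there.

Emit:
play_rows --pt "0 0 0" --pt "0 0 0" --pt "0 0 0" --pt "0 0 0" --pt "0 0 0" --pt "0 0 0" --pt "0 0 0" --pt "0 0 0" --turn '[0,0,0,0,0,0,0,0]'

```text
time: 6.22
tool_pos: [0.4938, -0.0675, 0.1108]
tool_rot: [-0.005, 0.62, 0.784, -0.003]
contact_force: [-19.1, 1.4, 13.1]
gripper_width: -0.002
grasp_force: 9.9
```

Emit:
play_rows --pt "-0.006 -0.0025 0" --pt "-0.009 -0.004 0" --pt "-0.012 -0.005 0" --pt "-0.015 -0.0055 0" --pt "-0.02 -0.0045 0" --pt "0 0 0.03" --pt "0 0 0.03" --pt "0 0 0" --turn '[0,0,0,0,0,0,0,0]'

```text
time: 7.22
tool_pos: [0.4381, -0.0902, 0.1743]
tool_rot: [0.003, 0.621, 0.784, 0.001]
contact_force: [-0.1, -0.4, -0.2]
gripper_width: -0.001
grasp_force: 0.0
```

```bash
python3 - <<'E'
from h import *
s=state();print(s['tool_pos'],s['contact_force'])
g=grab_frame('scene');f=grab_frame('side')
r=[(252.5,198.3),(256.75,193.75)]
cv2.imwrite('pics/e.png',np.hstack([cv2.resize(x,(400,400),interpolation=2) for x in (g[160:260,230:330],f[150:250,220:320])])[:,:,::-1])
E
```

```text
[ 0.43813244 -0.09016579  0.17425937] [-0.13901768 -0.42271529 -0.21747844]
```

View pics/e.png

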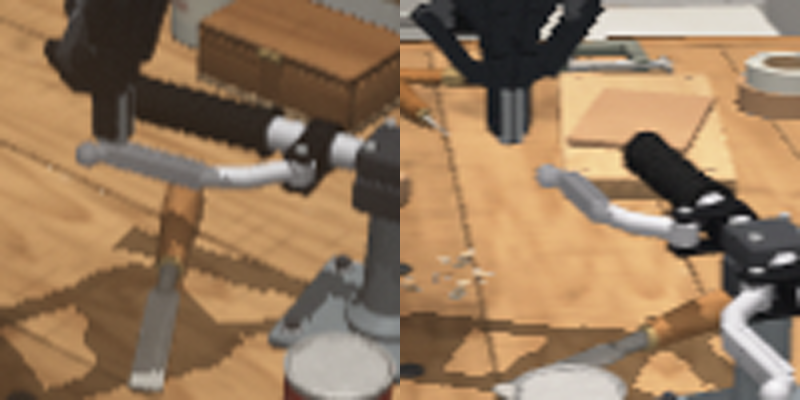

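In the scene half the ball is at crop (90,153), which is pixel (252.5,198.3), the same as at rest. So the left lever has sprung back fully. Now I'll move across to the right lever.

Emit:
play_rows --pt "0.0111 -0.047 0" --pt "0.0111 -0.047 0" --pt "0.0111 -0.047 0" --pt "0.0111 -0.047 0" --pt "0.0111 -0.047 0" --pt "0.0111 -0.047 0" --pt "0 0 0" --pt "0 0 0" --turn '[0,0,0,0,0,0,0,0]'

```text
time: 8.32
tool_pos: [0.5021, -0.3705, 0.1693]
tool_rot: [-0.002, 0.621, 0.784, 0.0]
contact_force: [-0.8, -0.1, 0.9]
gripper_width: -0.001
grasp_force: 0.0
```

```bash
python3 - <<'E'
from h import *
s=state();print(s['tool_pos'],rot(s['tool_rot'])[:,1:],s['contact_force'])
f=grab_frame('side')[150:290,230:390];g=grab_frame('wrist')[60:420,200:560]
cv2.imwrite('pics/f.png',np.hstack([cv2.resize(f,(411,360),interpolation=2),g])[:,:,::-1])
E
```

```text
[ 0.5020538  -0.37052543  0.16930978] [[ 0.97321229 -0.00215327]
 [ 0.2299034   0.00257762]
 [-0.00150299 -0.99999436]] [-0.76765752 -0.09738031  0.94818783]
```

View pics/f.png

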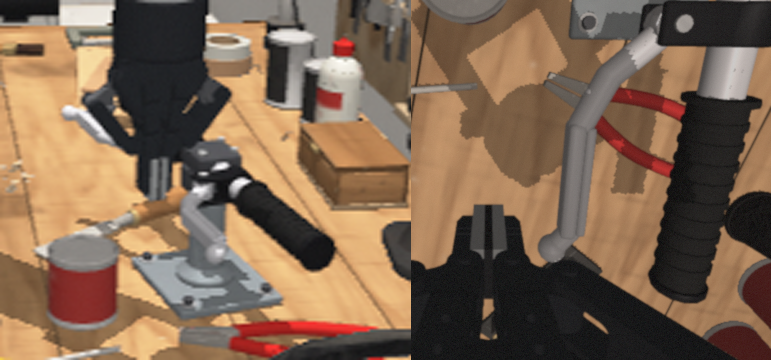

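In the wrist half the right lever's flat runs from (575,130) to (568,235), with the ball at (552,245). I'll check these against the model.

```bash
python3 - <<'E'
from h import *
s=state();q=np.array([.59158,-.20301,.23163])
for px in ((552-411+200,245+60),(571-411+200,183+60)):
    o,d=ray('wrist',px,s);p=o+d*(.135-o[2])/d[2]
    v=p[:2]-q[:2];c,sn=np.cos(q[2]),np.sin(q[2]);print(p,'stand',c*v[0]+sn*v[1],-sn*v[0]+c*v[1])
E
```

```text
[ 0.54780224 -0.39653734  0.135     ] stand -0.08703557912427581 -0.17830909154644517
[ 0.54642268 -0.35501198  0.135     ] stand -0.0788455559243694 -0.13757602553872741
```

Emit:
play_rows --pt "0 0 -0.029" --pt "0 0 -0.029" --pt "0 0 0" --pt "0.0097 0.0023 0" --pt "0.0097 0.0023 0" --pt "0.0049 0.0012 0" --pt "0.0029 0.0007 0" --pt "0 0 0" --turn '[0,0,0,0,0,0,0,0]'

```text
time: 9.43
tool_pos: [0.5302, -0.3651, 0.1135]
tool_rot: [0.0, 0.62, 0.784, -0.0]
contact_force: [0.2, 0.7, -0.1]
gripper_width: 0.003
grasp_force: 0.0
```

Emit:
play_rows --pt "0.0052 -0.0003 -0.001" --pt "0.0052 -0.0003 -0.001" --pt "0.0052 -0.0003 0" --pt "0.0052 -0.0003 0" --pt "0 0 0" --turn '[0,0,0,0,0]'

```text
time: 10.05
tool_pos: [0.5496, -0.3681, 0.1119]
tool_rot: [-0.0, 0.621, 0.784, -0.002]
contact_force: [-6.3, -4.2, 4.0]
gripper_width: -0.001
grasp_force: 4.3
```

Emit:
play_rows --pt "0.004 -0.0002 0" --pt "0.004 0 0" --pt "0.003 0 0" --pt "0 0 0" --turn '[0,0,0,0]'

```text
time: 10.55
tool_pos: [0.56, -0.3684, 0.1119]
tool_rot: [-0.001, 0.621, 0.784, -0.002]
contact_force: [-9.2, -3.4, 5.6]
gripper_width: 0.002
grasp_force: 5.0
```

Emit:
play_rows --pt "0.002 0 0" --pt "0.002 0 0" --pt "0 0 0" --turn '[0,0,0]'

```text
time: 10.92
tool_pos: [0.5614, -0.3683, 0.1118]
tool_rot: [-0.004, 0.621, 0.784, -0.004]
contact_force: [-18.0, -1.8, 9.3]
gripper_width: 0.001
grasp_force: 8.7
```

Force has doubled over 1.4 mm, so this should be the stop. I'll check with the picture that it is the lever's own stop.

```bash
python3 - <<'E'
from h import *
s=state();print(s['tool_pos'],s['contact_force'])
f=grab_frame('side')[150:290,230:390];g=grab_frame('scene')[180:280,320:430]
cv2.imwrite('pics/g.png',np.hstack([cv2.resize(f,(411,360),interpolation=2),cv2.resize(g,(389,360),interpolation=2)])[:,:,::-1])
E
```

```text
[ 0.56136243 -0.36829866  0.1117604 ] [-17.98119761  -1.75462043   9.32191457]
```

View pics/g.png

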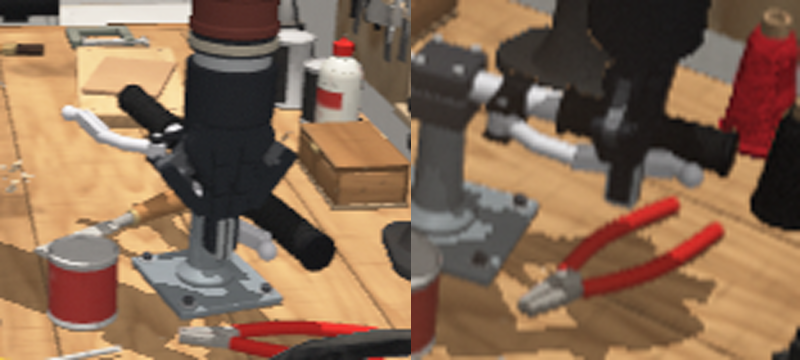

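Ball pixels are (333.2,246.5) in the side view and (398.9,228.9) in the scene view. I'll turn those into a lever angle.

```bash
python3 - <<'E'
from h import *
p,e=tri(ray('scene',(398.9,228.9)),ray('side',(333.2,246.5)));print(p,e)
h=W([.59158,-.20301,.23163],(-.034,-.055,.13))
a=lambda v:np.arctan2(v[1],v[0])
p0=np.array([.5517,-.4032,.1336]);print(a(p-h)-a(p0-h))
E
```

```text
[ 0.59352866 -0.40058314  0.13220986] [np.float64(0.0010146059497179677), np.float64(0.0010146059497181464)]
0.3019820027087301
```

Emit:
play_rows --pt "0.001 0 0" --pt "0 0 0" --pt "0 0 0" --pt "0 0 0" --pt "0 0 0" --pt "0 0 0" --pt "0 0 0" --pt "0 0 0" --turn '[0,0,0,0,0,0,0,0]'

```text
time: 12.02
tool_pos: [0.5615, -0.3683, 0.1117]
tool_rot: [-0.005, 0.621, 0.784, -0.004]
contact_force: [-20.5, -1.7, 11.1]
gripper_width: -0.004
grasp_force: 9.8
```

The arm moved only 0.1 mm for 1 mm commanded, so the lever is hard on its stop. I'm handing the job in.

```bash
python3 -c "
from plant import *
print(job_done())"
```

```text
the job is handed in; nothing more can be done
None
```

The left lever was pushed to its stop, held for about a second and sprang back fully; the right lever is now held in at its stop with about 20 N of push, the loose tools were not touched, and the job was handed in at about 12 s.

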